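# Fetch the screw tub from behind the spray cans and restock the shelf

### The job

Set both spray cans aside, upright on the black rubber mat, then take the red-lidded tub from behind them and put it flat in the grey order tray. Put the blue-lidded tub squarely into the place the red one left, and stand each can back in the shelf tray on the round spot of its own colour (yellow on yellow, white on white). Leave the green-lidded tub where it is and never let a can fall over.

Things in the scene. Friction and masses are not known exactly. Their poses are not given: they have to be found in the camera images.
- bay: red steel shelf tray, grey floor, fixed, 175 (x) by 310 mm (y); at yaw 0 x points away from the robot. Origin: centre of its underside; floor at z = 4 mm; lips 3 mm thick, 22 mm high, 34 mm at the back (+x). Tubs stand square in two back places at x = +35, y = +65 and -65 mm; cans in front at x = -26, y = +60 and -60 mm, so close that a gripper over a tub would bump into them
- can_yellow: yellow upright spray can with a narrower yellow cap: body 52 mm in diameter and 112 mm high, cap 38 mm in diameter on top, 145 mm in all, 0.2 to 0.4 kg. Origin at the centre of its underside, z up along the can. Starts standing in the front row (the -x side) of the bay, on either spot, whichever colour that has
- can_white: white upright spray can with a narrower white cap: body 52 mm in diameter and 112 mm high, cap 38 mm in diameter on top, 145 mm in all, 0.2 to 0.4 kg. Origin at the centre of its underside, z up along the can. Starts standing in the front row (the -x side) of the bay, on either spot, whichever colour that has; a red band goes round its side
- tub_red: closed rectangular tub, pale grey body with a red lid, 50 mm (its x) by 60 mm (its y) by 62 mm high, straight sides, 0.18 to 0.35 kg. Origin at the centre of its underside, z up. Starts in one of the two back places of the bay, left or right, behind the cans; square with the bay
- tub_green: closed rectangular tub, pale grey body with a green lid, 50 mm (its x) by 60 mm (its y) by 62 mm high, straight sides, 0.18 to 0.35 kg. Origin at the centre of its underside, z up. Starts in the other back place of the bay; to be left alone
- tub_blue: closed rectangular tub, pale grey body with a blue lid, 50 mm (its x) by 60 mm (its y) by 62 mm high, straight sides, 0.18 to 0.35 kg. Origin at the centre of its underside, z up. Starts on the bench between the robot and the bay, turned up to 0.6 rad either way
- spot_yellow: flat yellow disc 62 mm in diameter printed on the floor of the bay (1 mm, not felt), in the front row left or right. Origin at its centre, level with the bay's floor (4 mm above the bench)
- spot_white: flat white disc 62 mm in diameter printed on the floor of the bay (1 mm, not felt), in the front row left or right. Origin at its centre, level with the bay's floor (4 mm above the bench)
- mat: black rubber mat, fixed, 230 mm (its x) by 140 mm (its y), 3 mm thick, to the left or right of the bay: the side area. Origin at the centre of its underside. Both cans fit, e.g. at x = +55 and -55 mm
- order_tray: grey plastic tray, fixed, open above, 230 mm (its x) by 160 mm (its y), walls 4 mm thick and 26 mm high, floor 4 mm thick; beside the bay, on the other side from the mat. Origin: centre of its underside. A brown carton 55 by 85 by 40 mm lies in its far half at about x = +65 mm; the near half (about x = -50, y = 0) is free for the tub
Not all that is in view belongs to the job. Several things look just like the can_yellow: the one meant starts farthest from the robot's base. Leave any pink look-alike of the tub_red alone.

How it is judged:
By the outcome, as a careful person would: the job done as asked, in the order asked, and still so for the second after the job is handed in, with the robot touching nothing.
It also fails if it takes over 144 s, if anything falls off the work surface, if the arm or the gripper's body presses on something with over 40 N, if the wrist force passes 120 N, or if a joint passes its speed limit or range.

### The arm

A 7-joint arm with a two-finger parallel gripper is mounted at the origin on the work surface. World frame = base frame: x ahead of the robot, y to its left, z up, the work surface at z = 0. Lengths are in m, angles in rad, forces in N, time in s.
With the tool pointing down it reaches from about 0.4 to 0.875 m from the base axis. Payload 4.4 kg.
Tool frame: the origin (TCP) lies between the finger pads; the fingertips stand ahead of it and the grasp point (between the pads) lies 11 mm behind it (r.finger_overhang is the z of the fingertips in the tool frame, in m); z points along the fingers, y is the line along which they close (so a half turn about z gives the same grasp; the last joint's range is limited). The gripper opens to 85 mm and grips with 20 to 120 N. Pads are 22 mm wide; open, the fingers measure 114 mm over their backs; the gripper's body (76 mm by 85 mm) begins 54 mm behind the grasp point. The pads swing forward as they close: fully open they stand 13 mm farther back than shut.
Start: joints at [-1.215, 0.628, 0.038, 1.517, -0.027, 0.996, -0.02], TCP at [0.266, 0.593, 0.239] pointing down, gripper open.
Joint ranges: [-3.06, 3.06], [-0.37, 2.12], [-1.25, 1.32], [0.18, 2.47], [-1.1, 4.24], [0.23, 1.98], [-2.94, 2.94]. Speed limits (rad/s): [2.57, 2.57, 3.14, 3.14, 3.14, 3.14, 3.14].

### API

Orientations are given as a unit quaternion [w, x, y, z].
In Python, from bench import monitor, camera, r gives the robot as it stands.
- The arm moves only by the tool step_arm, never from a script. Its argument "series" is a list that holds one entry, the list of rows, each a list of 6 numbers: the shift along the tool's x, y, z in m, then the turn, a rotation vector about the tool's x, y, z in degrees. In form: [[[dx, dy, dz, rx, ry, rz], ...]]. A call has exactly 8 rows; each row shifts and turns the commanded pose from where the row before left it, along the tool's axes as they then stand; what a row does not reach is not made up. A row lasts 1/12 s, in which the tool goes at most 41.7 mm and 7.16 degrees, less where a joint would pass 70% of its speed; a pose out of reach is approached as far as the arm can. A call with a gripper value outside its range is refused whole. "fingers" is the opening, from -1 (shut) to 1 (fully open), set as the call begins (left out, the last holds). The fingers move at their own pace and stop on an object; "grip_force" is the grip in N (left out, the last holds). Time passes only in rows, so rows that do not move let the fingers close, or fill a call up. It gives the time, the measured TCP pose, the force, the opening and the grip force at its end, in the units of the state.
- monitor.get_state(): the state, without advancing time (a new reading comes with each control period).
- camera(name): name is "side" or "top" or "wrist"; returns a dict with "image" (420x560x3 uint8, blue, green, red), "camera_matrix" (3x3 intrinsics, pixels), "origin" and "orientation" of the camera in the world. Camera axes: x right, y down, z forward; pixel columns grow to the right and rows downward; lengths in m; the calibration is good to about 2 mm. A picture is of the moment at which its call begins. There is no depth.
- r.finish_job(): hands the job in; it is judged then, once.
The state is a dict: "clock": time; "qpos": joint angles; "qvel": joint speeds; "joint_torque": joint torques, N m; "ee_pos": TCP position; "eef_rot": TCP orientation; "contact_force": force on the tool from outside, world axes, zero at the start; "torque": the same for the moment, N m; "gripper_width": finger opening in m; "grasp_force": force on a finger pad.
Only numpy, scipy, OpenCV 4.12 (cv2) and the standard library are available. Lean on these libraries where they do the work, as an engineer would, in place of code of your own. Each camera call takes 0.05 s, during which the arm holds its last target. There are 200 camera calls.

## Working session

There is one attempt and no reset: what is moved stays moved. The work goes in short steps, Python scripts to look and compute and a tool call to move; the robot and the scene stay as the last step left them, time stands still between calls to the robot, and variables do not carry over. Pictures are saved under pics/ and viewed, at most 14 in all, crops included, and the job is handed in when it is done.

Besides the shell and the picture viewer there is one more tool, called after "Emit:" as name([rows], argument=value, ...), one row to a line, values as JSON. step_arm: Moves the arm, as the interface text tells. Its arguments: {"type":"object","properties":{"series":{"type":"array"},"fingers":{"type":"number"},"grip_force":{"type":"number"}},"required":["series"]}

```bash
mkdir -p pics; ls; cat > h.py <<'E'
import cv2, numpy as np
from scipy.spatial.transform import Rotation as R
from bench import monitor, camera, r
def rot(q): return R.from_quat([q[1],q[2],q[3],q[0]]).as_matrix()
def snap(n,f=None):
    c=camera(n)
    if f: cv2.imwrite('pics/'+f,c['image'])
    return c
def ray(c,uv,z):
    K=np.array(c['camera_matrix']);d=rot(c['orientation'])@np.linalg.solve(K,[uv[0],uv[1],1.]);o=np.array(c['origin'])
    return o+d*(z-o[2])/d[2]
def proj(c,p):
    K=np.array(c['camera_matrix']);q=K@(rot(c['orientation']).T@(np.array(p)-np.array(c['origin'])));return q[:2]/q[2]
E
python3 - <<'E'
from h import *
for n in('top','side'):
    c=snap(n,n+'0.png');print(n,c['origin'],c['orientation'],c['camera_matrix'])
s=monitor.get_state();print(s,r.finger_overhang)
E
```

```text
pics
top [0.51587524 0.01978962 0.87423851] [ 0.00260508 -0.7053902   0.70841698 -0.02373324] [[411.2716722    0.         278.66023157]
 [  0.         411.2716722  204.64063183]
 [  0.           0.           1.        ]]
side [ 0.40623355 -0.65440775  0.68201565] [-0.39485076  0.9114422  -0.10805174  0.0411196 ] [[472.9603728    0.         268.84752696]
 [  0.         472.9603728  205.12558433]
 [  0.           0.           1.        ]]
{'clock': 0.1, 'qpos': array([-1.21482878,  0.62926149,  0.03845409,  1.5183009 , -0.0269647 ,
        0.99629726, -0.01998022]), 'qvel': array([-0.00067374, -0.00138418,  0.00137917, -0.00234002, -0.00033377,
       -0.00160896,  0.0003211 ]), 'joint_torque': array([ 2.49653807e-03, -5.64534760e+01,  1.23028904e+00, -1.93975514e+01,
        1.12956448e-02,  5.41889953e-03, -1.39068213e-06]), 'ee_pos': array([0.26584893, 0.59252939, 0.2384656 ]), 'eef_rot': array([-1.56572815e-04,  2.09309088e-01,  9.77849140e-01, -8.60285121e-04]), 'contact_force': array([ 0.17050997,  0.44053343, -0.27409304]), 'torque': array([0.01575023, 0.01100694, 0.02540203]), 'grasp_force': 0.0, 'gripper_width': 0.08508182235749931} 0.008
```

View pics/top0.png

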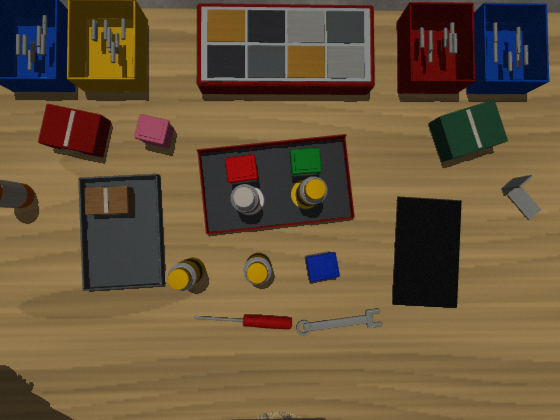

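View pics/side0.png

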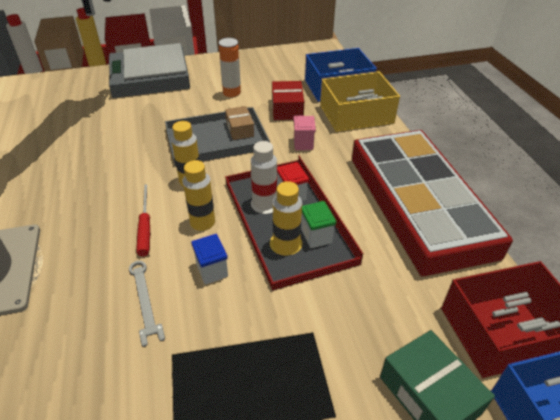

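The top view shows the bay at about (275,185), with the red lid at (241,168), green lid at (306,160), white can at (245,198) and a yellow can at (314,190). The blue tub is at (322,267), the mat at (428,252) and the tray at (121,232). The pink block at (153,130) gets left alone.

There are three can_yellow candidates: (183,277), (257,270) and (314,190). The last one is in the bay and farthest from the base, so it fits. I'll confirm that with a crop and measurements.

```bash
cat > m.py <<'E'
from h import *
# (hsv lo, hsv hi)
COL=dict(red=((0,200,140),(6,255,255)),green=((50,150,70),(75,255,255)),blue=((112,150,90),(128,255,255)),yellow=((18,190,120),(30,255,255)))
def blobs(c,col,amin=150):
    m=cv2.inRange(cv2.cvtColor(c['image'],cv2.COLOR_BGR2HSV),*COL[col])
    cs,_=cv2.findContours(m,cv2.RETR_EXTERNAL,cv2.CHAIN_APPROX_NONE)
    return [k for k in cs if cv2.contourArea(k)>amin]
def rectw(c,k,z):
    "min-area rectangle of the contour cast onto plane z: centre, size, yaw of an edge in (-45,45]"
    p=np.array([ray(c,q,z)[:2] for q in k.reshape(-1,2)],np.float32)
    ctr,sz,a=cv2.minAreaRect(p); 
    if a>45: a-=90; sz=sz[::-1]
    return np.round(ctr,4),np.round(sz,4),round(a,1)
E
python3 - <<'E'
from m import *
c=snap('top');s=snap('side')
for col,z in(('red',.066),('green',.066),('blue',.062),('yellow',.147)):
    for k in blobs(c,col): 
        x,y,w,h=cv2.boundingRect(k); print(col,(x+w//2,y+h//2),cv2.contourArea(k),*rectw(c,k,z))
hsv=cv2.cvtColor(c['image'],cv2.COLOR_BGR2HSV)
# mat, tray, bay
def big(m,rect,z,name):
    x0,y0,x1,y1=rect; M=np.zeros_like(m);M[y0:y1,x0:x1]=m[y0:y1,x0:x1]
    k=max(cv2.findContours(M,0,1)[0],key=cv2.contourArea); print(name,*rectw(c,cv2.convexHull(k),z))
big((hsv[...,2]<40).astype('u1')*255,(380,185,475,320),.003,'mat')
big(((hsv[...,1]<110)&(hsv[...,2]<100)).astype('u1')*255,(70,165,172,300),.026,'tray')
big((((hsv[...,0]<8)|(hsv[...,0]>172))&(hsv[...,1]>150)).astype('u1')*255,(185,128,365,240),.022,'bay(z22)')
print('carton',ray(c,(107,200),.044))
print('white cap approx',ray(c,(243,197),.149))
K=cv2.resize(c['image'][120:310,150:370],None,fx=3,fy=3,interpolation=2);cv2.imwrite('pics/crop1.png',K[:,:660])
K=cv2.resize(s['image'][110:290,150:370],None,fx=3,fy=3,interpolation=2);cv2.imwrite('pics/crop2.png',K)
E
```

```text
red (241, 168) 586.5 [0.6188 0.0698] [0.045  0.0548] 7.9
green (305, 161) 649.5 [ 0.6338 -0.0578] [0.0477 0.0579] 4.1
blue (323, 266) 674.0 [ 0.4239 -0.0905] [0.0483 0.0582] 9.8
yellow (178, 279) 311.5 [0.4137 0.1744] [0.0348 0.0347] 0.2
yellow (257, 273) 302.0 [0.4229 0.0375] [0.035  0.0333] -0.2
yellow (315, 189) 289.5 [ 0.571  -0.0672] [0.0352 0.0341] 44.7
yellow (307, 62) 803.5 [ 0.8002 -0.0532] [0.0529 0.0633] 0.3
yellow (226, 26) 787.0 [0.8646 0.0908] [0.0531 0.0644] 0.1
yellow (101, 39) 1399.0 [0.8383 0.3125] [0.1402 0.1174] 0.3
mat [ 0.446 -0.322] [0.2289 0.1383] -3.6
tray [0.4939 0.3147] [0.2317 0.1678] 2.9
bay(z22) [ 5.916e-01 -4.000e-04] [0.1776 0.3106] 6.0
carton [0.55732454 0.33780488 0.044     ]
white cap approx [0.55657241 0.06084193 0.149     ]
```

View pics/crop1.png

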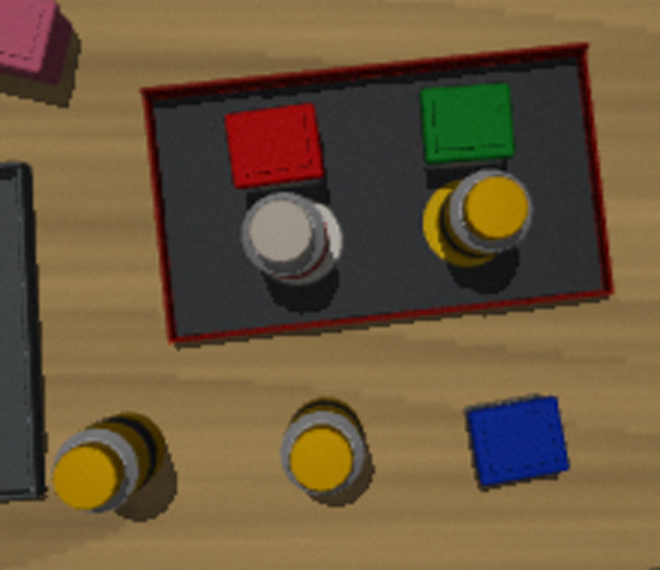

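The crop shows the bay's yellow can (crop 495,207; full image 315,189) on the yellow spot and the white can on the white spot. The two yellow look-alikes, at (178,279) and (257,273), stand on the bench nearer the robot at x ≈ 0.41–0.42, while the bay can is at x ≈ 0.57. So the bay can is the one meant. Next I'll refine the can positions with both views.

```bash
cat >> m.py <<'E'
def inter(c1,p1,c2,p2):
    A=[];b=[];
    for c,p in((c1,p1),(c2,p2)):
        d=rot(c['orientation'])@np.linalg.solve(np.array(c['camera_matrix']),[p[0],p[1],1.]);d/=np.linalg.norm(d)
        P=np.eye(3)-np.outer(d,d);A.append(P);b.append(P@np.array(c['origin']))
    return np.linalg.lstsq(np.vstack(A),np.hstack(b),rcond=None)[0]
def tool(target,yaw=None):
    "shift in tool axes to bring TCP to target, and rz (deg) to bring tool y to world yaw (deg, 0 = +y)"
    s=monitor.get_state();M=rot(s['eef_rot']);d=M.T@(np.array(target)-s['ee_pos'])
    y0=np.degrees(np.arctan2(-M[0,1],M[1,1]))
    return 'yaw %.1f'%y0, np.round(d,4), 'rz %.1f'%(-(yaw-y0)) if yaw is not None else ''
E
python3 - <<'E'
from m import *
c=snap('top');s=snap('side')
COL['white']=((0,0,120),(180,60,255))
for n,rt,rs in(('yellow',(290,165,340,220),(265,175,310,225)),('white',(230,180,262,215),(245,138,285,172))):
    out=[]
    for im,rr in((c,rt),(s,rs)):
        k=[k for k in blobs(im,n,60) if rr[0]<k[:,0,0].mean()<rr[2] and rr[1]<k[:,0,1].mean()<rr[3]]
        k=max(k,key=cv2.contourArea);out.append(((cv2.minEnclosingCircle(k)), cv2.boundingRect(k)))
    print(n,out)
    print(ray(c,out[0][0][0],.149))
    x,y,w,h=out[1][1]
    # top-of-cap in the side view: ellipse centre about 0.3*w below its top
    print('side',ray(s,(x+w/2,y+.36*w),.149), 'tri',inter(c,out[0][0][0],s,(x+w/2,y+.36*w)))
print(tool((.571,-.065,.2),6.2))
E
```

```text
Traceback (most recent call last):
ValueError: max() iterable argument is empty
```

View pics/crop2.png

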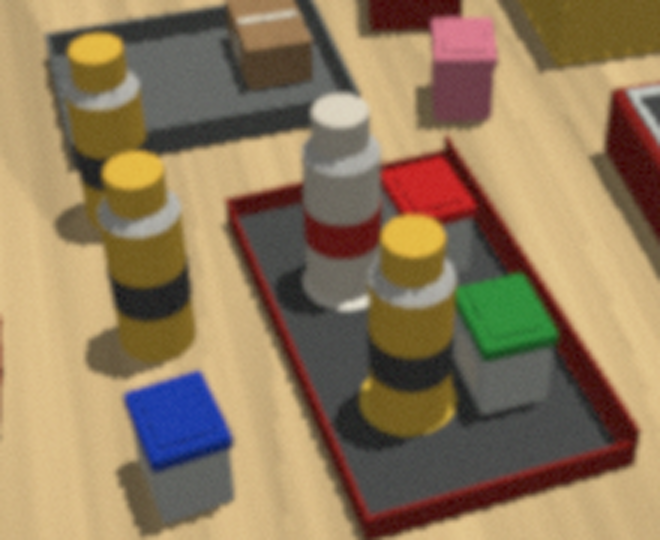

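Cap-top centres in the side view are yellow (288,189) and white (263.3,147.3). In the top view they are (315.5,189) and (243.7,197).

```bash
python3 - <<'E'
from m import *
c=snap('top');s=snap('side')
for a,b in(((315.5,189),(288,189)),((243.7,197),(263.3,147.3))):
    print(ray(c,a,.149)[:2],ray(s,b,.149)[:2],inter(c,a,s,b))
print(tool((.571,-.065,.2),6.2))
E
```

```text
[ 0.57036686 -0.0674243 ] [ 0.57194273 -0.06983481] [ 0.57148072 -0.06783491  0.14725277]
[0.55656851 0.05961105] [0.55745928 0.05693348] [0.55734036 0.05960176 0.14705811]
('yaw -24.2', array([-0.5476, -0.4754,  0.0393]), 'rz -30.4')
```

Emit:
step_arm([
  [[0, 0, 0, 0, 0, -6.1], [0, 0, 0, 0, 0, -6.1], [0, 0, 0, 0, 0, -6.1], [0, 0, 0, 0, 0, -6.1], [0, 0, 0, 0, 0, -6.0], [-0.0122, -0.0363, 0, 0, 0, 0], [-0.0122, -0.0363, 0, 0, 0, 0], [-0.0122, -0.0363, 0, 0, 0, 0]],
], fingers=1, grip_force=40)

```text
clock: 1.07
ee_pos: [0.3144, 0.4877, 0.2391]
eef_rot: [0.0, -0.055, 0.998, -0.0]
contact_force: [0.0, -0.2, -0.3]
gripper_width: 0.0851
grasp_force: 0.0
```

Emit:
step_arm([
  [[-0.0122, -0.0363, 0, 0, 0, 0], [-0.0122, -0.0363, 0, 0, 0, 0], [-0.0122, -0.0363, 0, 0, 0, 0], [-0.0122, -0.0363, 0, 0, 0, 0], [-0.0122, -0.0363, 0, 0, 0, 0], [-0.0122, -0.0363, 0, 0, 0, 0], [-0.0122, -0.0363, 0, 0, 0, 0], [-0.0122, -0.0363, 0, 0, 0, 0]],
])

```text
clock: 1.73
ee_pos: [0.4434, 0.209, 0.2396]
eef_rot: [0.0, -0.054, 0.999, 0.0]
contact_force: [0.8, 0.3, -1.0]
gripper_width: 0.0854
grasp_force: 0.0
```

Emit:
step_arm([
  [[-0.0122, -0.0363, 0, 0, 0, 0], [-0.0122, -0.0363, 0, 0, 0, 0], [-0.0122, -0.0363, 0, 0, 0, 0], [-0.0122, -0.0363, 0, 0, 0, 0], [-0.0122, -0.0363, 0, 0, 0, 0], [-0.0122, -0.0363, 0, 0, 0, 0], [-0.0122, -0.0363, 0, 0, 0, 0], [-0.0122, -0.0363, 0, 0, 0, 0]],
])

```text
clock: 2.4
ee_pos: [0.5719, -0.0694, 0.2395]
eef_rot: [0.0, -0.054, 0.999, 0.0]
contact_force: [1.1, 0.5, 0.1]
gripper_width: 0.0856
grasp_force: 0.0
```

```bash
python3 - <<'E'
from m import *
snap('wrist','w1.png')
s=monitor.get_state();print(s['clock'],s['ee_pos'],s['eef_rot'])
print(tool((.571,-.068,.090),6.2))
E
```

```text
2.45 [ 0.574967   -0.07965885  0.23956345] [ 0.00208103 -0.04930516  0.99877407 -0.00387666]
('yaw 5.7', array([0.0034, 0.0132, 0.1495]), 'rz -0.5')
```

View pics/w1.png

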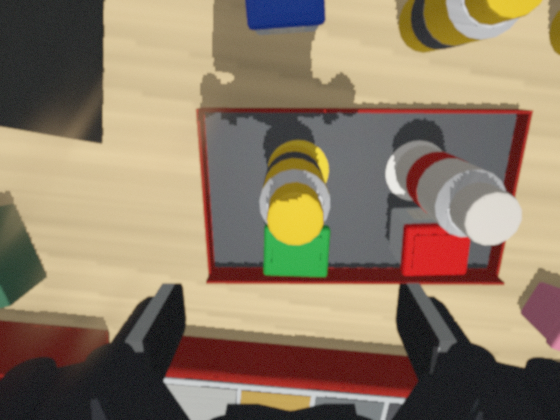

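The wrist view shows the yellow can (cap at 295,215) centred between the fingers, with the white can to its right. Next I descend.

Emit:
step_arm([
  [[0, 0, 0, 0, 0, 0], [0, 0, 0, 0, 0, 0], [0, 0, 0, 0, 0, 0], [0, 0, 0.01, 0, 0, 0], [0, 0, 0.01, 0, 0, 0], [0, 0, 0.01, 0, 0, 0], [0, 0, 0.005, 0, 0, 0], [0, 0, 0, 0, 0, 0]],
])

```text
clock: 3.12
ee_pos: [0.57, -0.0668, 0.2023]
eef_rot: [-0.002, -0.055, 0.998, 0.0]
contact_force: [-0.6, 0.5, -0.6]
gripper_width: 0.0853
grasp_force: 0.0
```

```bash
python3 - <<'E'
from m import *
s=monitor.get_state();print(s['clock'],s['ee_pos'],s['qvel'].round(3))
print(tool((.571,-.068,.090),6.2))
E
```

```text
3.1167 [ 0.57002554 -0.06683166  0.20227263] [ 0.006 -0.019 -0.001 -0.026 -0.003  0.023  0.001]
('yaw 6.3', array([-0.0013, -0.0014,  0.1123]), 'rz 0.1')
```

Settled and on target. I descend, close, and lift a little.

Emit:
step_arm([
  [[-0.001, -0.001, 0.012, 0, 0, 0], [0, 0, 0.02, 0, 0, 0], [0, 0, 0.02, 0, 0, 0], [0, 0, 0.02, 0, 0, 0], [0, 0, 0.02, 0, 0, 0], [0, 0, 0.012, 0, 0, 0], [0, 0, 0.008, 0, 0, 0], [0, 0, 0, 0, 0, 0]],
])

```text
clock: 3.78
ee_pos: [0.5717, -0.0682, 0.0909]
eef_rot: [-0.001, -0.054, 0.999, 0.0]
contact_force: [-0.4, 0.9, -0.3]
gripper_width: 0.0853
grasp_force: 0.0
```

Emit:
step_arm([
  [[0, 0, 0, 0, 0, 0], [0, 0, 0, 0, 0, 0], [0, 0, 0, 0, 0, 0], [0, 0, 0, 0, 0, 0], [0, 0, 0, 0, 0, 0], [0, 0, 0, 0, 0, 0], [0, 0, 0, 0, 0, 0], [0, 0, 0, 0, 0, 0]],
], fingers=-1, grip_force=40)

```text
clock: 4.45
ee_pos: [0.5735, -0.068, 0.0936]
eef_rot: [0.001, -0.055, 0.999, 0.0]
contact_force: [-0.7, 0.8, 6.3]
gripper_width: 0.0513
grasp_force: 41.2
```

Emit:
step_arm([
  [[0, 0, -0.003, 0, 0, 0], [0, 0, -0.006, 0, 0, 0], [0, 0, -0.01, 0, 0, 0], [0, 0, -0.012, 0, 0, 0], [0, 0, -0.012, 0, 0, 0], [0, 0, -0.01, 0, 0, 0], [0, 0, -0.005, 0, 0, 0], [0, 0, -0.002, 0, 0, 0]],
])

```text
clock: 5.12
ee_pos: [0.573, -0.0685, 0.1535]
eef_rot: [0.001, -0.054, 0.999, -0.0]
contact_force: [0.9, -0.7, -4.2]
gripper_width: 0.0509
grasp_force: 42.3
```

Emit:
step_arm([
  [[0.002, -0.005, 0, 0, 0, 0], [0.004, -0.01, 0, 0, 0, 0], [0.006, -0.015, 0, 0, 0, 0], [0.008, -0.02, 0, 0, 0, 0], [0.008, -0.02, 0, 0, 0, 0], [0.008, -0.02, 0, 0, 0, 0], [0.008, -0.02, 0, 0, 0, 0], [0.008, -0.02, 0, 0, 0, 0]],
])

```text
clock: 5.78
ee_pos: [0.5332, -0.2054, 0.1514]
eef_rot: [-0.001, -0.054, 0.999, -0.0]
contact_force: [0.4, 0.7, -3.1]
gripper_width: 0.051
grasp_force: 42.3
```

Emit:
step_arm([
  [[0.008, -0.02, 0, 0, 0, 0], [0.008, -0.02, 0, 0, 0, 0], [0.008, -0.019, 0, 0, 0, 0], [0.008, -0.019, 0, 0, 0, 0], [0.006, -0.015, 0, 0, 0, 0], [0.005, -0.0125, 0, 0, 0, 0], [0.003, -0.0075, 0, 0, 0, 0], [0.002, -0.005, 0, 0, 0, 0]],
])

```text
clock: 6.45
ee_pos: [0.4989, -0.3271, 0.1518]
eef_rot: [-0.001, -0.053, 0.999, 0.0]
contact_force: [-0.3, 0.7, -3.2]
gripper_width: 0.0512
grasp_force: 42.4
```

```bash
python3 - <<'E'
from m import *
c=snap('top')
hsv=cv2.cvtColor(c['image'],cv2.COLOR_BGR2HSV)
print(tool((.501,-.325,.091),6.2), monitor.get_state()['ee_pos'])
# yellow spot now bare
for k in blobs(c,'yellow',100):
    x,y,w,h=cv2.boundingRect(k)
    if 280<x<330 and 160<y<230: print('spot',rectw(c,k,.005),(x,y,w,h))
snap('side','s2.png')
E
```

```text
('yaw 6.1', array([-0.0024,  0.0024,  0.0609]), 'rz -0.1') [ 0.49888472 -0.32762543  0.15187151]
spot (array([ 0.5685, -0.0623]), array([0.0553, 0.0596]), -0.3) (291, 182, 29, 27)
```

View pics/s2.png

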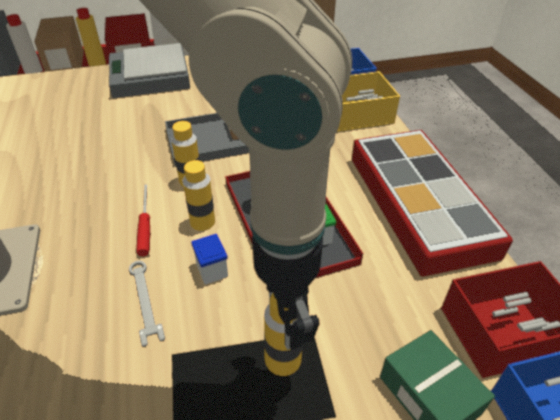

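The yellow can hangs upright over the far half of the mat, around (283,340). I lower it and release.

Emit:
step_arm([
  [[-0.002, 0.002, 0.005, 0, 0, 0], [0, 0, 0.01, 0, 0, 0], [0, 0, 0.012, 0, 0, 0], [0, 0, 0.012, 0, 0, 0], [0, 0, 0.009, 0, 0, 0], [0, 0, 0.006, 0, 0, 0], [0, 0, 0.003, 0, 0, 0], [0, 0, 0.001, 0, 0, 0]],
])

```text
clock: 7.22
ee_pos: [0.5014, -0.3233, 0.0934]
eef_rot: [-0.001, -0.054, 0.999, 0.0]
contact_force: [0.6, 0.0, -3.7]
gripper_width: 0.0512
grasp_force: 42.4
```

Emit:
step_arm([
  [[0, 0, 0.001, 0, 0, 0], [0, 0, 0.001, 0, 0, 0], [0, 0, 0, 0, 0, 0], [0, 0, 0, 0, 0, 0], [0, 0, 0, 0, 0, 0], [0, 0, 0, 0, 0, 0], [0, 0, 0, 0, 0, 0], [0, 0, 0, 0, 0, 0]],
])

```text
clock: 7.88
ee_pos: [0.5021, -0.3237, 0.0927]
eef_rot: [0.0, -0.054, 0.999, -0.0]
contact_force: [0.1, 0.3, -0.4]
gripper_width: 0.0507
grasp_force: 42.6
```

Emit:
step_arm([
  [[0, 0, 0, 0, 0, 0], [0, 0, 0, 0, 0, 0], [0, 0, 0, 0, 0, 0], [0, 0, 0, 0, 0, 0], [0, 0, 0, 0, 0, 0], [0, 0, 0, 0, 0, 0], [0, 0, -0.01, 0, 0, 0], [0, 0, -0.02, 0, 0, 0]],
], fingers=1)

```text
clock: 8.55
ee_pos: [0.5002, -0.3225, 0.121]
eef_rot: [-0.002, -0.054, 0.999, 0.001]
contact_force: [1.0, -0.4, 0.5]
gripper_width: 0.0853
grasp_force: 0.0
```

Emit:
step_arm([
  [[0, 0, -0.02, 0, 0, 0], [0, 0, -0.025, 0, 0, 0], [0, 0, -0.025, 0, 0, 0], [0, 0, -0.015, 0, 0, 0], [0, 0, -0.005, 0, 0, 0], [0, 0, 0, 0, 0, 0], [0, 0, 0, 0, 0, 0], [0, 0, 0, 0, 0, 0]],
])

```text
clock: 9.22
ee_pos: [0.5009, -0.323, 0.2111]
eef_rot: [-0.001, -0.054, 0.999, 0.001]
contact_force: [-0.1, -0.4, -0.2]
gripper_width: 0.0853
grasp_force: 0.0
```

```bash
python3 - <<'E'
from m import *
c=snap('top')
for k in blobs(c,'yellow',100):
    x,y,w,h=cv2.boundingRect(k)
    if x>370: print('can',rectw(c,k,.147),(x,y,w,h))
print(monitor.get_state()['ee_pos'],tool((.557,.059,.091),6.2))
E
```

```text
[ 0.50095072 -0.32301996  0.21094083] ('yaw 6.2', array([-0.0975,  0.3735,  0.1203]), 'rz 0.0')
```

Emit:
step_arm([
  [[-0.002, 0.0075, 0, 0, 0, 0], [-0.004, 0.015, 0, 0, 0, 0], [-0.006, 0.0225, 0, 0, 0, 0], [-0.0078, 0.03, 0, 0, 0, 0], [-0.0078, 0.03, 0, 0, 0, 0], [-0.0078, 0.03, 0, 0, 0, 0], [-0.0078, 0.03, 0, 0, 0, 0], [-0.0078, 0.03, 0, 0, 0, 0]],
])

```text
clock: 9.93
ee_pos: [0.5309, -0.1206, 0.212]
eef_rot: [-0.0, -0.055, 0.998, 0.001]
contact_force: [-0.0, 0.7, -0.2]
gripper_width: 0.085
grasp_force: 0.0
```

Emit:
step_arm([
  [[-0.0078, 0.03, 0, 0, 0, 0], [-0.0078, 0.03, 0, 0, 0, 0], [-0.0078, 0.03, 0, 0, 0, 0], [-0.0078, 0.029, 0, 0, 0, 0], [-0.006, 0.0225, 0, 0, 0, 0], [-0.005, 0.0185, 0, 0, 0, 0], [-0.003, 0.011, 0, 0, 0, 0], [-0.0015, 0.0075, 0, 0, 0, 0]],
])

```text
clock: 10.6
ee_pos: [0.5578, 0.0614, 0.212]
eef_rot: [-0.0, -0.056, 0.998, 0.0]
contact_force: [0.1, -0.4, -0.3]
gripper_width: 0.0855
grasp_force: 0.0
```

```bash
python3 - <<'E'
from m import *
c=snap('top','t2.png')
print(monitor.get_state()['ee_pos'],tool((.557,.059,.091),6.2))
E
```

```text
[0.55793525 0.06197109 0.21205506] ('yaw 6.4', array([ 0.0012, -0.003 ,  0.1211]), 'rz 0.2')
```

View pics/t2.png

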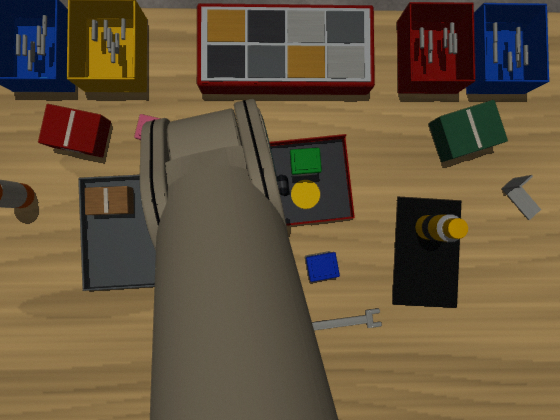

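The yellow can stands upright on the mat (cap at 457,229), and its bare spot shows at (305,195). Next I descend on the white can, grip and lift.

Emit:
step_arm([
  [[0, -0.001, 0.01, 0, 0, 0], [0, 0, 0.02, 0, 0, 0], [0, 0, 0.023, 0, 0, 0], [0, 0, 0.023, 0, 0, 0], [0, 0, 0.02, 0, 0, 0], [0, 0, 0.015, 0, 0, 0], [0, 0, 0.007, 0, 0, 0], [0, 0, 0.002, 0, 0, 0]],
])

```text
clock: 11.32
ee_pos: [0.5571, 0.0556, 0.0905]
eef_rot: [-0.002, -0.053, 0.999, -0.001]
contact_force: [1.2, -0.0, -0.7]
gripper_width: 0.0854
grasp_force: 0.0
```

Emit:
step_arm([
  [[0, 0, 0, 0, 0, 0], [0, 0, 0, 0, 0, 0], [0, 0, 0, 0, 0, 0], [0, 0, 0, 0, 0, 0], [0, 0, 0, 0, 0, 0], [0, 0, 0, 0, 0, 0], [0, 0, 0, 0, 0, 0], [0, 0, 0, 0, 0, 0]],
], fingers=-1, grip_force=40)

```text
clock: 11.98
ee_pos: [0.5594, 0.0579, 0.0935]
eef_rot: [0.001, -0.055, 0.999, 0.0]
contact_force: [-0.4, 0.8, 6.5]
gripper_width: 0.0511
grasp_force: 41.3
```

Emit:
step_arm([
  [[0, 0, -0.003, 0, 0, 0], [0, 0, -0.006, 0, 0, 0], [0, 0, -0.01, 0, 0, 0], [0, 0, -0.012, 0, 0, 0], [0, 0, -0.012, 0, 0, 0], [0, 0, -0.01, 0, 0, 0], [0, 0, -0.005, 0, 0, 0], [0, 0, -0.002, 0, 0, 0]],
])

```text
clock: 12.65
ee_pos: [0.559, 0.0574, 0.1535]
eef_rot: [0.001, -0.054, 0.999, 0.0]
contact_force: [-0.6, 0.4, -2.6]
gripper_width: 0.0509
grasp_force: 41.9
```

```bash
python3 - <<'E'
from m import *
print(tool((.391,-.318,.091),6.2))
E
```

```text
('yaw 6.2', array([ 0.2078, -0.3549,  0.0622]), 'rz 0.0')
```

Emit:
step_arm([
  [[0, -0.01, 0, 0, 0, 0], [0, -0.02, 0, 0, 0, 0], [0, -0.03, 0, 0, 0, 0], [0, -0.03, 0, 0, 0, 0], [0.003, -0.033, 0, 0, 0, 0], [0.006, -0.033, 0, 0, 0, 0], [0.012, -0.03, 0, 0, 0, 0], [0.018, -0.03, 0, 0, 0, 0]],
])

```text
clock: 13.32
ee_pos: [0.5433, -0.1639, 0.1515]
eef_rot: [0.0, -0.054, 0.999, -0.0]
contact_force: [0.4, -0.5, -2.8]
gripper_width: 0.0514
grasp_force: 42.1
```

Emit:
step_arm([
  [[0.024, -0.03, 0, 0, 0, 0], [0.026, -0.025, 0, 0, 0, 0], [0.028, -0.025, 0, 0, 0, 0], [0.028, -0.02, 0, 0, 0, 0], [0.025, -0.018, 0, 0, 0, 0], [0.02, -0.012, 0, 0, 0, 0], [0.012, -0.006, 0, 0, 0, 0], [0.006, -0.003, 0, 0, 0, 0]],
])

```text
clock: 13.98
ee_pos: [0.3866, -0.3203, 0.1516]
eef_rot: [-0.002, -0.052, 0.999, 0.0]
contact_force: [-0.6, -0.0, -2.4]
gripper_width: 0.051
grasp_force: 42.1
```

```bash
python3 - <<'E'
from m import *
print(monitor.get_state()['ee_pos'],tool((.391,-.318,.0926),6.2))
E
```

```text
[ 0.38663084 -0.32026796  0.15161723] ('yaw 6.0', array([-0.0048,  0.0018,  0.059 ]), 'rz -0.2')
```

Emit:
step_arm([
  [[0, 0, 0.004, 0, 0, 0], [-0.001, 0, 0.01, 0, 0, 0], [0, 0, 0.012, 0, 0, 0], [0, 0, 0.012, 0, 0, 0], [0, 0, 0.009, 0, 0, 0], [0, 0, 0.006, 0, 0, 0], [0, 0, 0.003, 0, 0, 0], [0, 0, 0.001, 0, 0, 0]],
])

```text
clock: 14.65
ee_pos: [0.3915, -0.3173, 0.0945]
eef_rot: [-0.0, -0.055, 0.998, 0.0]
contact_force: [0.1, 1.2, -1.7]
gripper_width: 0.0511
grasp_force: 42.1
```

Emit:
step_arm([
  [[0, 0, 0.001, 0, 0, 0], [0, 0, 0.001, 0, 0, 0], [0, 0, 0.001, 0, 0, 0], [0, 0, 0, 0, 0, 0], [0, 0, 0, 0, 0, 0], [0, 0, 0, 0, 0, 0], [0, 0, 0, 0, 0, 0], [0, 0, 0, 0, 0, 0]],
])

```text
clock: 15.32
ee_pos: [0.3915, -0.3182, 0.0926]
eef_rot: [0.0, -0.054, 0.999, -0.0]
contact_force: [-0.9, -0.8, -0.3]
gripper_width: 0.0506
grasp_force: 42.2
```

Emit:
step_arm([
  [[0, 0, 0, 0, 0, 0], [0, 0, 0, 0, 0, 0], [0, 0, 0, 0, 0, 0], [0, 0, 0, 0, 0, 0], [0, 0, 0, 0, 0, 0], [0, 0, 0, 0, 0, 0], [0, 0, -0.01, 0, 0, 0], [0, 0, -0.02, 0, 0, 0]],
], fingers=1)

```text
clock: 15.98
ee_pos: [0.3899, -0.317, 0.1214]
eef_rot: [-0.002, -0.054, 0.999, 0.001]
contact_force: [-0.1, 0.4, 0.5]
gripper_width: 0.0851
grasp_force: 0.0
```

Emit:
step_arm([
  [[0, 0, -0.02, 0, 0, 0], [0, 0, -0.025, 0, 0, 0], [0, 0, -0.025, 0, 0, 0], [0, 0, -0.015, 0, 0, 0], [0, 0, -0.005, 0, 0, 0], [0, 0, 0, 0, 0, 0], [0, 0, 0, 0, 0, 0], [0, 0, 0, 0, 0, 0]],
])

```text
clock: 16.65
ee_pos: [0.3905, -0.3175, 0.2113]
eef_rot: [-0.001, -0.054, 0.999, 0.001]
contact_force: [-0.4, -0.3, 0.0]
gripper_width: 0.0853
grasp_force: 0.0
```

```bash
python3 - <<'E'
from m import *
c=snap('top','t3.png')
for col,z in(('red',.066),('green',.066),('blue',.062)):
    for k in blobs(c,col): print(col,*rectw(c,k,z))
hsv=cv2.cvtColor(c['image'],cv2.COLOR_BGR2HSV)
w=cv2.inRange(hsv,(0,0,120),(180,60,255)); w[:170]=0;w[240:]=0;w[:,:200]=0;w[:,350:]=0
for k in cv2.findContours(w,0,1)[0]:
    if cv2.contourArea(k)>100: print('wspot',rectw(c,k,.005))
for k in blobs(c,'yellow',100):
    x,y,_,_=cv2.boundingRect(k)
    if 280<x<330 and 160<y<230: print('yspot',rectw(c,k,.005))
rd=(((hsv[...,0]<8)|(hsv[...,0]>172))&(hsv[...,1]>150)).astype('u1')*255
rd[:128]=0;rd[240:]=0;rd[:,:185]=0;rd[:,365:]=0
k=max(cv2.findContours(rd,0,1)[0],key=cv2.contourArea); print('bay',rectw(c,k,.022))
print(monitor.get_state()['ee_pos'],tool((.6193,.0694,.04),6.2))
E
```

```text
red [0.6187 0.0698] [0.0449 0.0548] 7.9
green [ 0.6337 -0.0578] [0.0479 0.058 ] 4.1
blue [ 0.4239 -0.0905] [0.0483 0.0581] 9.7
wspot (array([0.5553, 0.0562]), array([0.0538, 0.0602]), 8.0)
yspot (array([ 0.5685, -0.0623]), array([0.0553, 0.0596]), -0.3)
bay (array([ 5.917e-01, -4.000e-04]), array([0.1776, 0.3106]), 6.0)
[ 0.39049752 -0.31742232  0.21115406] ('yaw 6.2', array([-0.2698,  0.3594,  0.1713]), 'rz 0.0')
```

View pics/t3.png

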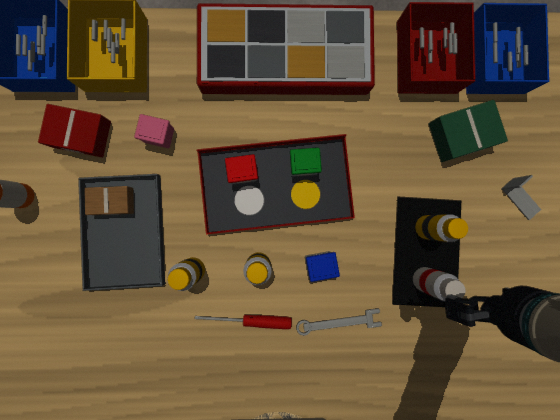

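Both cans stand upright on the mat (caps at 457,229 and 453,288). The bay is clear, with the spots at (249,200) and (305,195) and the red lid at (241,168). Going to the red tub now.

Emit:
step_arm([
  [[-0.0054, 0.0072, 0, 0, 0, 0], [-0.0108, 0.0144, 0, 0, 0, 0], [-0.0162, 0.0216, 0, 0, 0, 0], [-0.0216, 0.0288, 0, 0, 0, 0], [-0.0216, 0.0288, 0, 0, 0, 0], [-0.0216, 0.0288, 0, 0, 0, 0], [-0.0216, 0.0288, 0, 0, 0, 0], [-0.0216, 0.0288, 0, 0, 0, 0]],
])

```text
clock: 17.37
ee_pos: [0.5108, -0.114, 0.2116]
eef_rot: [-0.001, -0.055, 0.999, 0.0]
contact_force: [0.0, -0.5, 0.3]
gripper_width: 0.0854
grasp_force: 0.0
```

Emit:
step_arm([
  [[-0.0216, 0.0288, 0, 0, 0, 0], [-0.0216, 0.0288, 0, 0, 0, 0], [-0.0216, 0.0288, 0, 0, 0, 0], [-0.0216, 0.0288, 0, 0, 0, 0], [-0.0162, 0.0216, 0, 0, 0, 0], [-0.0135, 0.018, 0, 0, 0, 0], [-0.0081, 0.0108, 0, 0, 0, 0], [-0.0054, 0.0072, 0, 0, 0, 0]],
])

```text
clock: 18.03
ee_pos: [0.6205, 0.0719, 0.2113]
eef_rot: [-0.001, -0.056, 0.998, 0.0]
contact_force: [-0.3, 0.5, 0.1]
gripper_width: 0.0854
grasp_force: 0.0
```

Emit:
step_arm([
  [[0, 0, 0, 0, 0, 0], [0, 0, 0.01, 0, 0, 0], [0, 0, 0.02, 0, 0, 0], [0, 0, 0.02, 0, 0, 0], [0, 0, 0.02, 0, 0, 0], [0, 0, 0.02, 0, 0, 0], [0, 0, 0.008, 0, 0, 0], [0, 0, 0.002, 0, 0, 0]],
])

```text
clock: 18.7
ee_pos: [0.6185, 0.067, 0.1101]
eef_rot: [-0.002, -0.053, 0.999, -0.001]
contact_force: [-0.2, -0.5, 0.6]
gripper_width: 0.0853
grasp_force: 0.0
```

```bash
python3 - <<'E'
from m import *
print(monitor.get_state()['ee_pos'],tool((.6190,.0694,.031),6.2))
snap('wrist','w2.png')
E
```

```text
[0.61852893 0.06698306 0.11008844] ('yaw 6.1', array([-0.0011,  0.0024,  0.0791]), 'rz -0.1')
```

View pics/w2.png

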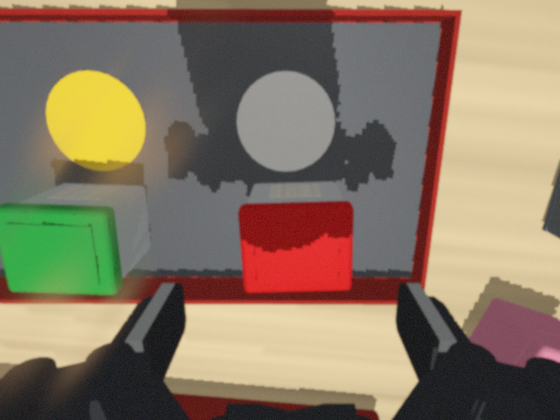

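The red lid (296,248) is centred between the fingers and square with them. Descend and grip.

Emit:
step_arm([
  [[0, 0.001, 0.008, 0, 0, 0], [0, 0, 0.015, 0, 0, 0], [0, 0, 0.015, 0, 0, 0], [0, 0, 0.015, 0, 0, 0], [0, 0, 0.013, 0, 0, 0], [0, 0, 0.008, 0, 0, 0], [0, 0, 0.004, 0, 0, 0], [0, 0, 0.001, 0, 0, 0]],
])

```text
clock: 19.42
ee_pos: [0.6203, 0.0702, 0.0328]
eef_rot: [-0.0, -0.054, 0.999, -0.0]
contact_force: [-0.8, -0.3, 0.5]
gripper_width: 0.0855
grasp_force: 0.0
```

Emit:
step_arm([
  [[0, 0, 0, 0, 0, 0], [0, 0, 0, 0, 0, 0], [0, 0, 0, 0, 0, 0], [0, 0, 0, 0, 0, 0], [0, 0, 0, 0, 0, 0], [0, 0, 0, 0, 0, 0], [0, 0, 0, 0, 0, 0], [0, 0, 0, 0, 0, 0]],
], fingers=-1, grip_force=40)

```text
clock: 20.08
ee_pos: [0.6212, 0.0705, 0.0343]
eef_rot: [0.001, -0.054, 0.999, 0.0]
contact_force: [-0.2, 0.0, 6.1]
gripper_width: 0.0594
grasp_force: 44.2
```

Emit:
step_arm([
  [[0, 0, -0.003, 0, 0, 0], [0, 0, -0.006, 0, 0, 0], [0, 0, -0.01, 0, 0, 0], [0, 0, -0.015, 0, 0, 0], [0, 0, -0.016, 0, 0, 0], [0, 0, -0.012, 0, 0, 0], [0, 0, -0.006, 0, 0, 0], [0, 0, -0.002, 0, 0, 0]],
])

```text
clock: 20.75
ee_pos: [0.6212, 0.0703, 0.1049]
eef_rot: [0.001, -0.054, 0.999, 0.0]
contact_force: [0.1, -0.0, -3.4]
gripper_width: 0.0601
grasp_force: 43.5
```

```bash
python3 - <<'E'
from m import *
c=np.array([.4939,.3147]);a=np.radians(2.9);t=c-.05*np.array([np.cos(a),np.sin(a)]);print(t)
print(monitor.get_state()['ee_pos'],tool((*t,.034),2.9))
E
```

```text
[0.44396403 0.31217035]
[0.62118928 0.07028592 0.10485495] ('yaw 6.2', array([0.1501, 0.2597, 0.0705]), 'rz 3.3')
```

Emit:
step_arm([
  [[0, 0, 0, 0, 0, 1.6], [0, 0, 0, 0, 0, 1.7], [0, 0.01, 0, 0, 0, 0], [0, 0.02, 0, 0, 0, 0], [0, 0.03, 0, 0, 0, 0], [0.005, 0.03, 0, 0, 0, 0], [0.012, 0.03, 0, 0, 0, 0], [0.02, 0.03, 0, 0, 0, 0]],
])

```text
clock: 21.42
ee_pos: [0.5764, 0.2204, 0.1025]
eef_rot: [0.001, -0.025, 1.0, 0.0]
contact_force: [-0.2, 0.2, -2.9]
gripper_width: 0.0598
grasp_force: 43.6
```

Emit:
step_arm([
  [[0.025, 0.03, 0, 0, 0, 0], [0.027, 0.025, 0, 0, 0, 0], [0.025, 0.018, 0, 0, 0, 0], [0.02, 0.012, 0, 0, 0, 0], [0.015, 0.008, 0, 0, 0, 0], [0.01, 0.005, 0, 0, 0, 0], [0.004, 0.002, 0, 0, 0, 0], [0.002, 0, 0, 0, 0, 0]],
])

```text
clock: 22.08
ee_pos: [0.4424, 0.3121, 0.1031]
eef_rot: [-0.0, -0.026, 1.0, 0.0]
contact_force: [0.2, 0.8, -3.1]
gripper_width: 0.0598
grasp_force: 43.6
```

Emit:
step_arm([
  [[0, 0, 0, 0, 0, 0], [0, 0, 0.005, 0, 0, 0], [0, 0, 0.01, 0, 0, 0], [0, 0, 0.012, 0, 0, 0], [0, 0, 0.012, 0, 0, 0], [0, 0, 0.011, 0, 0, 0], [0, 0, 0.006, 0, 0, 0], [0, 0, 0.003, 0, 0, 0]],
])

```text
clock: 22.75
ee_pos: [0.4426, 0.3106, 0.0427]
eef_rot: [-0.001, -0.025, 1.0, -0.001]
contact_force: [0.1, -0.3, -2.2]
gripper_width: 0.0592
grasp_force: 43.6
```

```bash
python3 - <<'E'
from m import *
print(monitor.get_state()['ee_pos'],tool((.444,.3122,.0335),2.9))
E
```

```text
[0.44262552 0.31062068 0.04274994] ('yaw 2.9', array([-0.0015,  0.0015,  0.0092]), 'rz -0.0')
```

Emit:
step_arm([
  [[0, 0, 0.003, 0, 0, 0], [0, 0, 0.003, 0, 0, 0], [0, 0, 0.002, 0, 0, 0], [0, 0, 0.001, 0, 0, 0], [0, 0, 0.001, 0, 0, 0], [0, 0, 0, 0, 0, 0], [0, 0, 0, 0, 0, 0], [0, 0, 0, 0, 0, 0]],
])

```text
clock: 23.42
ee_pos: [0.443, 0.3116, 0.0345]
eef_rot: [0.0, -0.026, 1.0, 0.0]
contact_force: [0.9, 0.3, -2.7]
gripper_width: 0.0596
grasp_force: 43.6
```

Emit:
step_arm([
  [[0, 0, 0, 0, 0, 0], [0, 0, 0, 0, 0, 0], [0, 0, 0, 0, 0, 0], [0, 0, 0, 0, 0, 0], [0, 0, 0, 0, 0, 0], [0, 0, -0.005, 0, 0, 0], [0, 0, -0.015, 0, 0, 0], [0, 0, -0.025, 0, 0, 0]],
], fingers=1)

```text
clock: 24.08
ee_pos: [0.4414, 0.3104, 0.0782]
eef_rot: [-0.002, -0.026, 1.0, -0.001]
contact_force: [-0.0, 0.0, 0.0]
gripper_width: 0.0857
grasp_force: 0.0
```

Emit:
step_arm([
  [[0, 0, -0.03, 0, 0, 0], [0, 0, -0.03, 0, 0, 0], [0, 0, -0.03, 0, 0, 0], [0, 0, -0.025, 0, 0, 0], [0, 0, -0.015, 0, 0, 0], [0, 0, -0.005, 0, 0, 0], [0, 0, 0, 0, 0, 0], [0, 0, 0, 0, 0, 0]],
])

```text
clock: 24.75
ee_pos: [0.4425, 0.3111, 0.2138]
eef_rot: [-0.0, -0.026, 1.0, -0.0]
contact_force: [0.2, 0.5, -0.7]
gripper_width: 0.0855
grasp_force: 0.0
```

```bash
python3 - <<'E'
from m import *
c=snap('wrist','w3.png');s=monitor.get_state();print(s['ee_pos'],tool((.4239,-.0905,.027),9.7))
E
```

```text
[0.44215727 0.31090068 0.21319877] ('yaw 2.9', array([ 0.0384, -0.3997,  0.1868]), 'rz -6.8')
```

View pics/w3.png

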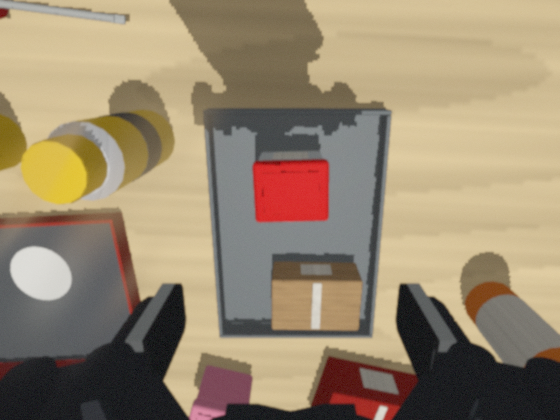

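The red tub lies flat in the tray's near half (lid at 291,190), clear of the carton. Now the blue tub.

Emit:
step_arm([
  [[0, 0, 0, 0, 0, -3.4], [0, 0, 0, 0, 0, -3.4], [0.0017, -0.008, 0, 0, 0, 0], [0.0034, -0.0157, 0, 0, 0, 0], [0.006, -0.0275, 0, 0, 0, 0], [0.0077, -0.0353, 0, 0, 0, 0], [0.0077, -0.0353, 0, 0, 0, 0], [0.0077, -0.0353, 0, 0, 0, 0]],
])

```text
clock: 25.47
ee_pos: [0.4344, 0.1475, 0.2136]
eef_rot: [-0.001, -0.084, 0.996, -0.001]
contact_force: [0.4, 0.1, 0.4]
gripper_width: 0.0852
grasp_force: 0.0
```

Emit:
step_arm([
  [[0.0077, -0.0353, 0, 0, 0, 0], [0.0077, -0.0353, 0, 0, 0, 0], [0.0077, -0.0353, 0, 0, 0, 0], [0.0077, -0.0353, 0, 0, 0, 0], [0.007, -0.0315, 0, 0, 0, 0], [0.006, -0.0275, 0, 0, 0, 0], [0.005, -0.0235, 0, 0, 0, 0], [0.0026, -0.0118, 0, 0, 0, 0]],
])

```text
clock: 26.13
ee_pos: [0.4225, -0.0946, 0.2138]
eef_rot: [-0.001, -0.081, 0.997, -0.001]
contact_force: [-0.3, -0.1, 0.4]
gripper_width: 0.0852
grasp_force: 0.0
```

Emit:
step_arm([
  [[0, 0, 0, 0, 0, 0], [0, 0, 0.01, 0, 0, 0], [0, 0, 0.02, 0, 0, 0], [0, 0, 0.02, 0, 0, 0], [0, 0, 0.02, 0, 0, 0], [0, 0, 0.02, 0, 0, 0], [0, 0, 0.01, 0, 0, 0], [0, 0, 0.005, 0, 0, 0]],
])

```text
clock: 26.8
ee_pos: [0.4229, -0.0894, 0.1077]
eef_rot: [-0.002, -0.085, 0.996, 0.001]
contact_force: [0.7, -1.0, 0.2]
gripper_width: 0.0857
grasp_force: 0.0
```

```bash
python3 - <<'E'
from m import *
print(monitor.get_state()['ee_pos'],tool((.4239,-.0905,.027),9.7))
snap('wrist','w4.png')
E
```

```text
[ 0.42288732 -0.08937142  0.10771458] ('yaw 9.7', array([-0.0011, -0.0014,  0.0807]), 'rz 0.0')
```

View pics/w4.png

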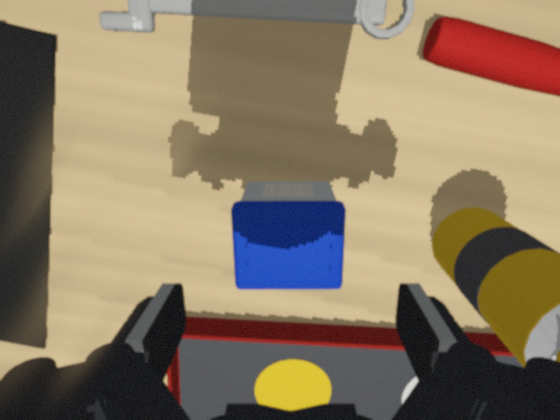

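The blue lid (288,245) is square and centred between the fingers. Grip and lift.

Emit:
step_arm([
  [[0, 0, 0.008, 0, 0, 0], [0, 0, 0.015, 0, 0, 0], [0, 0, 0.015, 0, 0, 0], [0, 0, 0.015, 0, 0, 0], [0, 0, 0.013, 0, 0, 0], [0, 0, 0.009, 0, 0, 0], [0, 0, 0.004, 0, 0, 0], [0, 0, 0.001, 0, 0, 0]],
])

```text
clock: 27.52
ee_pos: [0.4239, -0.0905, 0.0348]
eef_rot: [-0.002, -0.085, 0.996, -0.0]
contact_force: [-0.6, 0.6, 1.1]
gripper_width: 0.0854
grasp_force: 0.0
```

Emit:
step_arm([
  [[0, 0, 0, 0, 0, 0], [0, 0, 0, 0, 0, 0], [0, 0, 0, 0, 0, 0], [0, 0, 0, 0, 0, 0], [0, 0, 0, 0, 0, 0], [0, 0, 0, 0, 0, 0], [0, 0, 0, 0, 0, 0], [0, 0, 0, 0, 0, 0]],
], fingers=-1, grip_force=40)

```text
clock: 28.18
ee_pos: [0.4244, -0.0905, 0.0358]
eef_rot: [-0.001, -0.085, 0.996, -0.001]
contact_force: [0.0, 0.4, 6.0]
gripper_width: 0.0597
grasp_force: 44.4
```

Emit:
step_arm([
  [[0, 0, -0.003, 0, 0, 0], [0, 0, -0.007, 0, 0, 0], [0, 0, -0.012, 0, 0, 0], [0, 0, -0.018, 0, 0, 0], [0, 0, -0.018, 0, 0, 0], [0, 0, -0.015, 0, 0, 0], [0, 0, -0.008, 0, 0, 0], [0, 0, -0.003, 0, 0, 0]],
])

```text
clock: 28.85
ee_pos: [0.4247, -0.0907, 0.1204]
eef_rot: [-0.001, -0.085, 0.996, -0.001]
contact_force: [0.8, -0.8, -3.3]
gripper_width: 0.0592
grasp_force: 43.8
```

```bash
python3 - <<'E'
from m import *
s=monitor.get_state();e=s['ee_pos'];print(e,tool((.6193,.0692,.034),6.2))
a=np.radians(6.2);d=np.array([.6193,.0692])-e[:2];print('at yaw 6.2:',-(d@[np.cos(a),np.sin(a)]),d@[-np.sin(a),np.cos(a)])
c=snap('top')
for k in blobs(c,'blue'): 
    if 200<k[:,0,0].mean()<400: print(rectw(c,k,.062+e[2]-.0295))
E
```

```text
[ 0.42474373 -0.0906609   0.12043057] ('yaw 9.7', array([-0.2189,  0.1249,  0.0858]), 'rz 3.5')
at yaw 6.2: -0.2106831780115012 0.13791391876009162
```

Emit:
step_arm([
  [[0, 0, 0, 0, 0, 1.7], [0, 0, 0, 0, 0, 1.8], [-0.005, 0, 0, 0, 0, 0], [-0.01, 0.003, 0, 0, 0, 0], [-0.018, 0.006, 0, 0, 0, 0], [-0.022, 0.01, 0, 0, 0, 0], [-0.022, 0.014, 0, 0, 0, 0], [-0.022, 0.016, 0, 0, 0, 0]],
])

```text
clock: 29.57
ee_pos: [0.5191, -0.0302, 0.1182]
eef_rot: [-0.002, -0.054, 0.999, -0.001]
contact_force: [0.0, -0.3, -2.5]
gripper_width: 0.0591
grasp_force: 43.8
```

Emit:
step_arm([
  [[-0.022, 0.017, 0, 0, 0, 0], [-0.022, 0.017, 0, 0, 0, 0], [-0.02, 0.016, 0, 0, 0, 0], [-0.017, 0.014, 0, 0, 0, 0], [-0.014, 0.011, 0, 0, 0, 0], [-0.009, 0.008, 0, 0, 0, 0], [-0.005, 0.004, 0, 0, 0, 0], [-0.002, 0.002, 0, 0, 0, 0]],
])

```text
clock: 30.23
ee_pos: [0.6186, 0.0714, 0.1175]
eef_rot: [-0.002, -0.055, 0.998, -0.0]
contact_force: [0.4, -0.8, -3.6]
gripper_width: 0.0594
grasp_force: 43.8
```

Emit:
step_arm([
  [[0, 0, 0, 0, 0, 0], [0, 0, 0.005, 0, 0, 0], [0, 0, 0.01, 0, 0, 0], [0, 0, 0.014, 0, 0, 0], [0, 0, 0.014, 0, 0, 0], [0, 0, 0.009, 0, 0, 0], [0, 0, 0.004, 0, 0, 0], [0, 0, 0.001, 0, 0, 0]],
])

```text
clock: 30.9
ee_pos: [0.6169, 0.0689, 0.06]
eef_rot: [-0.003, -0.054, 0.999, -0.001]
contact_force: [0.5, 0.7, -2.7]
gripper_width: 0.0591
grasp_force: 43.8
```

```bash
python3 - <<'E'
from m import *
print(monitor.get_state()['ee_pos'],tool((.6193,.0692,.040),6.2))
E
```

```text
[0.61690393 0.06893896 0.05997943] ('yaw 6.2', array([-0.0025,  0.    ,  0.02  ]), 'rz 0.0')
```

Emit:
step_arm([
  [[-0.001, 0, 0.003, 0, 0, 0], [-0.001, 0, 0.005, 0, 0, 0], [0, 0, 0.005, 0, 0, 0], [0, 0, 0.003, 0, 0, 0], [0, 0, 0.002, 0, 0, 0], [0, 0, 0.001, 0, 0, 0], [0, 0, 0, 0, 0, 0], [0, 0, 0, 0, 0, 0]],
])

```text
clock: 31.57
ee_pos: [0.6198, 0.0698, 0.0423]
eef_rot: [-0.002, -0.055, 0.999, -0.001]
contact_force: [-0.4, -0.2, -2.2]
gripper_width: 0.0593
grasp_force: 43.8
```

```bash
python3 - <<'E'
from m import *
s=monitor.get_state();print(s['ee_pos'],s['contact_force'],tool((.6193,.0692,.040),6.2))
E
```

```text
[0.61978133 0.06982214 0.04229216] [-0.35030688 -0.22460073 -2.18105642] ('yaw 6.2', array([ 0.0005, -0.0006,  0.0023]), 'rz 0.0')
```

Emit:
step_arm([
  [[0, 0, 0.001, 0, 0, 0], [0, 0, 0.001, 0, 0, 0], [0, 0, 0.001, 0, 0, 0], [0, 0, 0.001, 0, 0, 0], [0, 0, 0, 0, 0, 0], [0, 0, 0, 0, 0, 0], [0, 0, 0, 0, 0, 0], [0, 0, 0, 0, 0, 0]],
])

```text
clock: 32.23
ee_pos: [0.6199, 0.0698, 0.0398]
eef_rot: [-0.002, -0.054, 0.999, -0.001]
contact_force: [-3.8, 0.2, 8.9]
gripper_width: 0.0594
grasp_force: 45.1
```

Emit:
step_arm([
  [[0, 0, 0, 0, 0, 0], [0, 0, 0, 0, 0, 0], [0, 0, 0, 0, 0, 0], [0, 0, 0, 0, 0, 0], [0, 0, 0, 0, 0, 0], [0, 0, -0.005, 0, 0, 0], [0, 0, -0.015, 0, 0, 0], [0, 0, -0.025, 0, 0, 0]],
], fingers=1)

```text
clock: 32.9
ee_pos: [0.618, 0.0694, 0.0816]
eef_rot: [-0.004, -0.055, 0.998, -0.001]
contact_force: [-0.3, -0.3, -0.1]
gripper_width: 0.0855
grasp_force: 0.0
```

Emit:
step_arm([
  [[0, 0, -0.03, 0, 0, 0], [0, 0, -0.03, 0, 0, 0], [0, 0, -0.03, 0, 0, 0], [0, 0, -0.02, 0, 0, 0], [0, 0, -0.015, 0, 0, 0], [0, 0, -0.005, 0, 0, 0], [0, 0, 0, 0, 0, 0], [0, 0, 0, 0, 0, 0]],
])

```text
clock: 33.57
ee_pos: [0.6199, 0.0698, 0.2126]
eef_rot: [-0.002, -0.054, 0.999, -0.001]
contact_force: [-0.6, -1.1, -0.7]
gripper_width: 0.0855
grasp_force: 0.0
```

```bash
python3 - <<'E'
from m import *
s=monitor.get_state();print(s['ee_pos'],tool((.391,-.318,.091),6.2))
c=snap('wrist','w5.png')
for k in blobs(c,'blue',1000): print('blue',rectw(c,k,.066))
for k in blobs(c,'green',1000): print('green',rectw(c,k,.066))
E
```

```text
[0.61993449 0.0697638  0.21262948] ('yaw 6.2', array([ 0.2692, -0.3604,  0.1233]), 'rz 0.0')
```

View pics/w5.png

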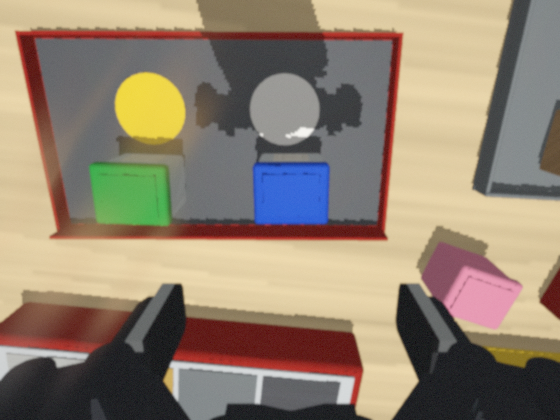

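The blue tub sits square in the red one's place (290,193), in line with the green one. Now back for the white can.

Emit:
step_arm([
  [[0.0054, -0.0072, 0, 0, 0, 0], [0.0108, -0.0144, 0, 0, 0, 0], [0.0162, -0.0216, 0, 0, 0, 0], [0.0216, -0.0288, 0, 0, 0, 0], [0.0216, -0.0288, 0, 0, 0, 0], [0.0216, -0.0288, 0, 0, 0, 0], [0.0216, -0.0288, 0, 0, 0, 0], [0.0216, -0.0288, 0, 0, 0, 0]],
])

```text
clock: 34.28
ee_pos: [0.4989, -0.1331, 0.2129]
eef_rot: [-0.003, -0.054, 0.999, -0.0]
contact_force: [1.0, -1.1, 0.3]
gripper_width: 0.0855
grasp_force: 0.0
```

Emit:
step_arm([
  [[0.0216, -0.0288, 0, 0, 0, 0], [0.0216, -0.0288, 0, 0, 0, 0], [0.0216, -0.0288, 0, 0, 0, 0], [0.0216, -0.0288, 0, 0, 0, 0], [0.0162, -0.0216, 0, 0, 0, 0], [0.0135, -0.018, 0, 0, 0, 0], [0.0081, -0.0108, 0, 0, 0, 0], [0.0054, -0.0072, 0, 0, 0, 0]],
])

```text
clock: 34.95
ee_pos: [0.3885, -0.3191, 0.2135]
eef_rot: [-0.003, -0.053, 0.999, -0.0]
contact_force: [-0.1, -1.1, 0.3]
gripper_width: 0.0852
grasp_force: 0.0
```

Emit:
step_arm([
  [[0, 0, 0, 0, 0, 0], [0, 0, 0, 0, 0, 0], [0, 0, 0, 0, 0, 0], [0, 0, 0, 0, 0, 0], [0, 0, 0.01, 0, 0, 0], [0, 0, 0.01, 0, 0, 0], [0, 0, 0.005, 0, 0, 0], [0, 0, 0, 0, 0, 0]],
])

```text
clock: 35.62
ee_pos: [0.3901, -0.3164, 0.1878]
eef_rot: [-0.003, -0.055, 0.998, 0.001]
contact_force: [0.6, -0.1, 1.0]
gripper_width: 0.0858
grasp_force: 0.0
```

```bash
python3 - <<'E'
from m import *
s=monitor.get_state();print(s['ee_pos'],tool((.390,-.3178,.091),6.2))
# check: white and yellow cap position in top view
c=snap('top');hsv=cv2.cvtColor(c['image'],cv2.COLOR_BGR2HSV)
for k in blobs(c,'blue',300):
    if 200<k[:,0,0].mean()<400:print(rectw(c,k,.066))
COL['yellow']=((15,150,80),(32,255,255))
for k in blobs(c,'yellow',60):
    x=cv2.boundingRect(k)
    if x[0]>390 and x[1]>200: print(x,cv2.minEnclosingCircle(k))
E
```

```text
[ 0.39014443 -0.31638105  0.18780703] ('yaw 6.3', array([-0.0003, -0.0015,  0.0968]), 'rz 0.1')
(array([0.6189, 0.0693]), array([0.048 , 0.0584]), 6.4)
(445, 218, 24, 21) ((455.6710510253906, 227.2236785888672), 12.353466033935547)
```

Blue measures (0.6189, 0.0693) at 6.4°, which is on target. Descend on the white can and grip.

Emit:
step_arm([
  [[0, -0.001, 0.01, 0, 0, 0], [0, 0, 0.017, 0, 0, 0], [0, 0, 0.02, 0, 0, 0], [0, 0, 0.02, 0, 0, 0], [0, 0, 0.016, 0, 0, 0], [0, 0, 0.009, 0, 0, 0], [0, 0, 0.004, 0, 0, 0], [0, 0, 0.001, 0, 0, 0]],
])

```text
clock: 36.33
ee_pos: [0.3907, -0.3182, 0.092]
eef_rot: [-0.002, -0.055, 0.999, -0.0]
contact_force: [-0.7, -0.3, 0.1]
gripper_width: 0.0852
grasp_force: 0.0
```

Emit:
step_arm([
  [[0, 0, 0, 0, 0, 0], [0, 0, 0, 0, 0, 0], [0, 0, 0, 0, 0, 0], [0, 0, 0, 0, 0, 0], [0, 0, 0, 0, 0, 0], [0, 0, 0, 0, 0, 0], [0, 0, 0, 0, 0, 0], [0, 0, 0, 0, 0, 0]],
], fingers=-1, grip_force=40)

```text
clock: 37.0
ee_pos: [0.3914, -0.3182, 0.0936]
eef_rot: [-0.001, -0.055, 0.999, -0.001]
contact_force: [0.1, 1.9, 6.3]
gripper_width: 0.0508
grasp_force: 40.8
```

Emit:
step_arm([
  [[0, 0, -0.003, 0, 0, 0], [0, 0, -0.006, 0, 0, 0], [0, 0, -0.01, 0, 0, 0], [0, 0, -0.014, 0, 0, 0], [0, 0, -0.016, 0, 0, 0], [0, 0, -0.014, 0, 0, 0], [0, 0, -0.009, 0, 0, 0], [0, 0, -0.003, 0, 0, 0]],
])

```text
clock: 37.67
ee_pos: [0.3917, -0.3189, 0.1694]
eef_rot: [-0.001, -0.054, 0.999, -0.002]
contact_force: [0.1, -0.3, -2.9]
gripper_width: 0.0513
grasp_force: 41.9
```

```bash
python3 - <<'E'
from m import *
print(tool((.561,.0573,.095),6.2))
E
```

```text
('yaw 6.2', array([-0.2092,  0.3559,  0.073 ]), 'rz 0.0')
```

Emit:
step_arm([
  [[-0.0042, 0.0071, 0, 0, 0, 0], [-0.0084, 0.0142, 0, 0, 0, 0], [-0.0125, 0.0214, 0, 0, 0, 0], [-0.0167, 0.0285, 0, 0, 0, 0], [-0.0167, 0.0285, 0, 0, 0, 0], [-0.0167, 0.0285, 0, 0, 0, 0], [-0.0167, 0.0285, 0, 0, 0, 0], [-0.0167, 0.0285, 0, 0, 0, 0]],
])

```text
clock: 38.33
ee_pos: [0.4787, -0.1201, 0.1662]
eef_rot: [-0.003, -0.055, 0.999, -0.0]
contact_force: [-0.0, -0.3, -1.9]
gripper_width: 0.0511
grasp_force: 42.0
```

Emit:
step_arm([
  [[-0.0167, 0.0285, 0, 0, 0, 0], [-0.0167, 0.0285, 0, 0, 0, 0], [-0.0167, 0.0285, 0, 0, 0, 0], [-0.0167, 0.0285, 0, 0, 0, 0], [-0.0125, 0.0214, 0, 0, 0, 0], [-0.0105, 0.0178, 0, 0, 0, 0], [-0.0063, 0.0107, 0, 0, 0, 0], [-0.0042, 0.0071, 0, 0, 0, 0]],
])

```text
clock: 39.0
ee_pos: [0.5597, 0.0608, 0.1657]
eef_rot: [-0.002, -0.056, 0.998, -0.0]
contact_force: [0.9, -0.1, -2.5]
gripper_width: 0.051
grasp_force: 42.1
```

Emit:
step_arm([
  [[0, 0, 0, 0, 0, 0], [0, 0, 0.005, 0, 0, 0], [0, 0, 0.01, 0, 0, 0], [0, 0, 0.013, 0, 0, 0], [0, 0, 0.013, 0, 0, 0], [0, 0, 0.009, 0, 0, 0], [0, 0, 0.005, 0, 0, 0], [0, 0, 0.001, 0, 0, 0]],
])

```text
clock: 39.67
ee_pos: [0.5588, 0.0573, 0.1091]
eef_rot: [-0.003, -0.054, 0.999, -0.001]
contact_force: [0.3, 0.7, -2.7]
gripper_width: 0.051
grasp_force: 42.1
```

```bash
python3 - <<'E'
from m import *
s=monitor.get_state();print(s['ee_pos'],s['eef_rot'],tool((.561,.0573,.0946),6.2))
E
```

```text
[0.55879932 0.05729392 0.10909114] [-3.08038520e-03 -5.39333838e-02  9.98539378e-01 -9.01468294e-04] ('yaw 6.2', array([-0.0023, -0.0002,  0.0145]), 'rz -0.0')
```

Emit:
step_arm([
  [[-0.001, 0, 0.002, 0, 0, 0], [0, 0, 0.004, 0, 0, 0], [0, 0, 0.004, 0, 0, 0], [0, 0, 0.002, 0, 0, 0], [0, 0, 0.001, 0, 0, 0], [0, 0, 0, 0, 0, 0], [0, 0, 0, 0, 0, 0], [0, 0, 0, 0, 0, 0]],
])

```text
clock: 40.33
ee_pos: [0.5609, 0.0586, 0.0976]
eef_rot: [-0.002, -0.055, 0.999, -0.001]
contact_force: [-0.3, -0.2, -2.7]
gripper_width: 0.0511
grasp_force: 42.1
```

Emit:
step_arm([
  [[0, 0, 0.001, 0, 0, 0], [0, 0, 0.001, 0, 0, 0], [0, 0, 0.001, 0, 0, 0], [0, 0, 0, 0, 0, 0], [0, 0, 0, 0, 0, 0], [0, 0, 0, 0, 0, 0], [0, 0, 0, 0, 0, 0], [0, 0, 0, 0, 0, 0]],
])

```text
clock: 41.0
ee_pos: [0.5609, 0.0586, 0.0947]
eef_rot: [-0.002, -0.055, 0.999, -0.001]
contact_force: [-0.7, 0.3, 1.9]
gripper_width: 0.0511
grasp_force: 42.1
```

Emit:
step_arm([
  [[0, 0, 0, 0, 0, 0], [0, 0, 0, 0, 0, 0], [0, 0, 0, 0, 0, 0], [0, 0, 0, 0, 0, 0], [0, 0, 0, 0, 0, 0], [0, 0, 0, 0, 0, 0], [0, 0, -0.01, 0, 0, 0], [0, 0, -0.02, 0, 0, 0]],
], fingers=1)

```text
clock: 41.67
ee_pos: [0.5591, 0.0582, 0.1233]
eef_rot: [-0.004, -0.055, 0.998, -0.001]
contact_force: [0.2, -0.5, -0.5]
gripper_width: 0.0854
grasp_force: 0.0
```

Emit:
step_arm([
  [[0, 0, -0.02, 0, 0, 0], [0, 0, -0.025, 0, 0, 0], [0, 0, -0.025, 0, 0, 0], [0, 0, -0.015, 0, 0, 0], [0, 0, -0.005, 0, 0, 0], [0, 0, 0, 0, 0, 0], [0, 0, 0, 0, 0, 0], [0, 0, 0, 0, 0, 0]],
])

```text
clock: 42.33
ee_pos: [0.5603, 0.0583, 0.2133]
eef_rot: [-0.003, -0.054, 0.999, -0.001]
contact_force: [1.0, -0.2, -0.3]
gripper_width: 0.0857
grasp_force: 0.0
```

```bash
python3 - <<'E'
from m import *
s=monitor.get_state();print(s['ee_pos'],tool((.500,-.3237,.091),6.2))
E
```

```text
[0.56031276 0.05832931 0.21334228] ('yaw 6.2', array([ 0.1008, -0.3731,  0.1234]), 'rz 0.0')
```

Emit:
step_arm([
  [[0.002, -0.0075, 0, 0, 0, 0], [0.004, -0.015, 0, 0, 0, 0], [0.006, -0.0225, 0, 0, 0, 0], [0.008, -0.03, 0, 0, 0, 0], [0.008, -0.03, 0, 0, 0, 0], [0.008, -0.03, 0, 0, 0, 0], [0.008, -0.03, 0, 0, 0, 0], [0.008, -0.03, 0, 0, 0, 0]],
])

```text
clock: 43.0
ee_pos: [0.5294, -0.1428, 0.2138]
eef_rot: [-0.003, -0.054, 0.999, -0.0]
contact_force: [0.1, -0.1, -0.7]
gripper_width: 0.0855
grasp_force: 0.0
```

Emit:
step_arm([
  [[0.008, -0.03, 0, 0, 0, 0], [0.008, -0.03, 0, 0, 0, 0], [0.008, -0.03, 0, 0, 0, 0], [0.008, -0.029, 0, 0, 0, 0], [0.006, -0.0225, 0, 0, 0, 0], [0.005, -0.0185, 0, 0, 0, 0], [0.003, -0.011, 0, 0, 0, 0], [0.003, -0.0075, 0, 0, 0, 0]],
])

```text
clock: 43.67
ee_pos: [0.5002, -0.3253, 0.2141]
eef_rot: [-0.003, -0.053, 0.999, -0.0]
contact_force: [-0.1, 0.2, -0.8]
gripper_width: 0.0853
grasp_force: 0.0
```

Emit:
step_arm([
  [[0, 0, 0, 0, 0, 0], [0, 0, 0, 0, 0, 0], [0, 0, 0, 0, 0, 0], [0, 0, 0, 0, 0, 0], [0, 0, 0.01, 0, 0, 0], [0, 0, 0.01, 0, 0, 0], [0, 0, 0.005, 0, 0, 0], [0, 0, 0, 0, 0, 0]],
])

```text
clock: 44.33
ee_pos: [0.5001, -0.3229, 0.1881]
eef_rot: [-0.003, -0.055, 0.998, 0.0]
contact_force: [-0.6, -0.1, -0.9]
gripper_width: 0.0852
grasp_force: 0.0
```

```bash
python3 - <<'E'
from m import *
s=monitor.get_state();print(s['ee_pos'],tool((.500,-.3237,.091),6.2))
c=snap('top','t4.png');w=cv2.resize(snap('side')['image'],(480,360))
cv2.imwrite('pics/both.png',cv2.resize(np.hstack([cv2.resize(c['image'],(480,360)),w]),(800,300)))
E
```

```text
[ 0.50010646 -0.32288836  0.18809826] ('yaw 6.3', array([-0.0005, -0.0009,  0.0971]), 'rz 0.1')
```

View pics/both.png

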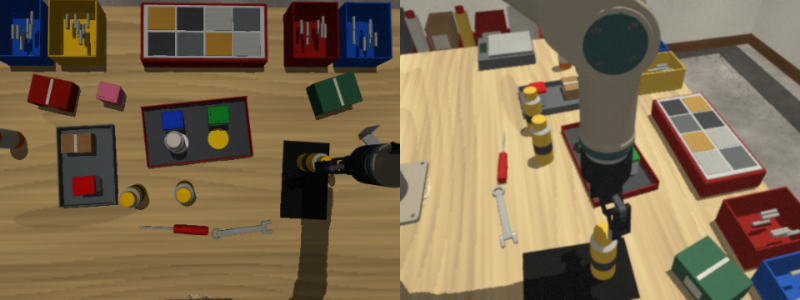

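The white can stands on its spot (left panel, 176,140), and the gripper is above the yellow can on the mat. Descend and grip.

Emit:
step_arm([
  [[0, -0.001, 0.01, 0, 0, 0], [0, 0, 0.017, 0, 0, 0], [0, 0, 0.02, 0, 0, 0], [0, 0, 0.02, 0, 0, 0], [0, 0, 0.016, 0, 0, 0], [0, 0, 0.009, 0, 0, 0], [0, 0, 0.004, 0, 0, 0], [0, 0, 0.001, 0, 0, 0]],
])

```text
clock: 45.1
ee_pos: [0.5009, -0.3246, 0.0925]
eef_rot: [-0.002, -0.055, 0.999, -0.0]
contact_force: [0.5, -0.3, 0.4]
gripper_width: 0.0854
grasp_force: 0.0
```

Emit:
step_arm([
  [[0, 0, 0, 0, 0, 0], [0, 0, 0, 0, 0, 0], [0, 0, 0, 0, 0, 0], [0, 0, 0, 0, 0, 0], [0, 0, 0, 0, 0, 0], [0, 0, 0, 0, 0, 0], [0, 0, 0, 0, 0, 0], [0, 0, 0, 0, 0, 0]],
], fingers=-1, grip_force=40)

```text
clock: 45.77
ee_pos: [0.5019, -0.3245, 0.0944]
eef_rot: [-0.001, -0.055, 0.999, -0.001]
contact_force: [-0.6, 2.3, 6.0]
gripper_width: 0.0512
grasp_force: 41.2
```

Emit:
step_arm([
  [[0, 0, -0.003, 0, 0, 0], [0, 0, -0.006, 0, 0, 0], [0, 0, -0.01, 0, 0, 0], [0, 0, -0.014, 0, 0, 0], [0, 0, -0.016, 0, 0, 0], [0, 0, -0.014, 0, 0, 0], [0, 0, -0.009, 0, 0, 0], [0, 0, -0.003, 0, 0, 0]],
])

```text
clock: 46.43
ee_pos: [0.5021, -0.3252, 0.1702]
eef_rot: [-0.001, -0.054, 0.999, -0.001]
contact_force: [-0.3, 0.4, -3.4]
gripper_width: 0.0511
grasp_force: 42.3
```

```bash
python3 - <<'E'
from m import *
print(tool((.5735,-.062,.0946),6.2))
E
```

```text
('yaw 6.2', array([-0.0997,  0.2541,  0.0747]), 'rz 0.0')
```

Emit:
step_arm([
  [[-0.002, 0.0051, 0, 0, 0, 0], [-0.004, 0.0102, 0, 0, 0, 0], [-0.006, 0.0152, 0, 0, 0, 0], [-0.008, 0.0203, 0, 0, 0, 0], [-0.008, 0.0203, 0, 0, 0, 0], [-0.008, 0.0203, 0, 0, 0, 0], [-0.008, 0.0203, 0, 0, 0, 0], [-0.008, 0.0203, 0, 0, 0, 0]],
])

```text
clock: 47.1
ee_pos: [0.5382, -0.1851, 0.1668]
eef_rot: [-0.003, -0.055, 0.998, 0.0]
contact_force: [-0.4, -0.2, -3.8]
gripper_width: 0.0509
grasp_force: 42.3
```

Emit:
step_arm([
  [[-0.008, 0.0203, 0, 0, 0, 0], [-0.008, 0.0203, 0, 0, 0, 0], [-0.008, 0.0203, 0, 0, 0, 0], [-0.008, 0.0203, 0, 0, 0, 0], [-0.006, 0.0152, 0, 0, 0, 0], [-0.005, 0.0127, 0, 0, 0, 0], [-0.003, 0.0076, 0, 0, 0, 0], [-0.002, 0.0051, 0, 0, 0, 0]],
])

```text
clock: 47.77
ee_pos: [0.5729, -0.0598, 0.1671]
eef_rot: [-0.002, -0.055, 0.998, -0.0]
contact_force: [0.2, -0.4, -3.5]
gripper_width: 0.0509
grasp_force: 42.3
```

Emit:
step_arm([
  [[0, 0, 0, 0, 0, 0], [0, 0, 0.005, 0, 0, 0], [0, 0, 0.01, 0, 0, 0], [0, 0, 0.013, 0, 0, 0], [0, 0, 0.013, 0, 0, 0], [0, 0, 0.009, 0, 0, 0], [0, 0, 0.005, 0, 0, 0], [0, 0, 0.001, 0, 0, 0]],
])

```text
clock: 48.43
ee_pos: [0.5719, -0.0622, 0.1101]
eef_rot: [-0.003, -0.054, 0.999, -0.001]
contact_force: [-0.2, -0.2, -4.2]
gripper_width: 0.0505
grasp_force: 42.3
```

Emit:
step_arm([
  [[0, 0, 0.002, 0, 0, 0], [0, 0, 0.004, 0, 0, 0], [0, 0, 0.003, 0, 0, 0], [0, 0, 0.002, 0, 0, 0], [0, 0, 0.001, 0, 0, 0], [0, 0, 0, 0, 0, 0], [0, 0, 0, 0, 0, 0], [0, 0, 0, 0, 0, 0]],
])

```text
clock: 49.1
ee_pos: [0.573, -0.0616, 0.0997]
eef_rot: [-0.002, -0.054, 0.999, -0.001]
contact_force: [1.0, -0.2, -4.5]
gripper_width: 0.0509
grasp_force: 42.3
```

```bash
python3 - <<'E'
from m import *
s=monitor.get_state();print(s['ee_pos'],tool((.5735,-.062,.0952),6.2))
E
```

```text
[ 0.57300095 -0.06155247  0.09973346] ('yaw 6.2', array([-0.0005, -0.0005,  0.0045]), 'rz 0.0')
```

Emit:
step_arm([
  [[0, 0, 0.001, 0, 0, 0], [0, 0, 0.001, 0, 0, 0], [0, 0, 0.001, 0, 0, 0], [0, 0, 0.001, 0, 0, 0], [0, 0, 0.001, 0, 0, 0], [0, 0, 0, 0, 0, 0], [0, 0, 0, 0, 0, 0], [0, 0, 0, 0, 0, 0]],
])

```text
clock: 49.77
ee_pos: [0.5734, -0.0614, 0.0954]
eef_rot: [-0.001, -0.055, 0.999, -0.001]
contact_force: [-1.6, 0.6, 6.9]
gripper_width: 0.0513
grasp_force: 42.8
```

Emit:
step_arm([
  [[0, 0, 0, 0, 0, 0], [0, 0, 0, 0, 0, 0], [0, 0, 0, 0, 0, 0], [0, 0, 0, 0, 0, 0], [0, 0, 0, 0, 0, 0], [0, 0, 0, 0, 0, 0], [0, 0, -0.01, 0, 0, 0], [0, 0, -0.02, 0, 0, 0]],
], fingers=1)

```text
clock: 50.43
ee_pos: [0.5712, -0.0615, 0.1234]
eef_rot: [-0.004, -0.055, 0.998, -0.0]
contact_force: [0.7, 0.5, 0.8]
gripper_width: 0.0857
grasp_force: 0.0
```

Emit:
step_arm([
  [[0, 0, -0.02, 0, 0, 0], [0, 0, -0.025, 0, 0, 0], [0, 0, -0.025, 0, 0, 0], [0, 0, -0.02, 0, 0, 0], [0, 0, -0.01, 0, 0, 0], [0, -0.01, 0, 0, 0, 0], [0, -0.02, 0, 0, 0, 0], [0, -0.03, 0, 0, 0, 0]],
])

```text
clock: 51.1
ee_pos: [0.5794, -0.1193, 0.2241]
eef_rot: [-0.002, -0.057, 0.998, 0.0]
contact_force: [-0.4, 1.0, -0.5]
gripper_width: 0.0853
grasp_force: 0.0
```

Emit:
step_arm([
  [[0, -0.03, 0, 0, 0, 0], [0, -0.03, 0, 0, 0, 0], [0, -0.03, 0, 0, 0, 0], [0, -0.03, 0, 0, 0, 0], [0, -0.02, 0, 0, 0, 0], [0, -0.01, 0, 0, 0, 0], [0, 0, 0, 0, 0, 0], [0, 0, 0, 0, 0, 0]],
])

```text
clock: 51.77
ee_pos: [0.5956, -0.2694, 0.2237]
eef_rot: [-0.003, -0.054, 0.999, 0.0]
contact_force: [0.5, 0.2, -0.3]
gripper_width: 0.0852
grasp_force: 0.0
```

```bash
python3 - <<'E'
from m import *
c=snap('top');s=snap('side')
K1=cv2.resize(c['image'][120:310,70:370],(600,380));K2=cv2.resize(s['image'][100:300,150:380],None,fx=1.0,fy=1.9)
cv2.imwrite('pics/fin.png',np.hstack([cv2.resize(c['image'][120:310,70:370],(474,300)),cv2.resize(s['image'][100:300,150:367],(326,300))]))
for col in('red','green','blue'):
    for k in blobs(c,col,300): print(col,*rectw(c,k,.066))
for k in blobs(c,'yellow',100):
    x=cv2.boundingRect(k)
    if 280<x[0]<330 and 150<x[1]<230: print('ycap',rectw(c,k,.149))
print(monitor.get_state()['ee_pos'])
E
```

```text
red [0.4409 0.3106] [0.045  0.0548] 4.4
green [ 0.6337 -0.0578] [0.0481 0.058 ] 4.0
blue [0.619  0.0693] [0.0483 0.0583] 6.3
ycap (array([ 0.5713, -0.0594]), array([0.0337, 0.0356]), -0.2)
[ 0.59623268 -0.2676098   0.22451188]
```

View pics/fin.png

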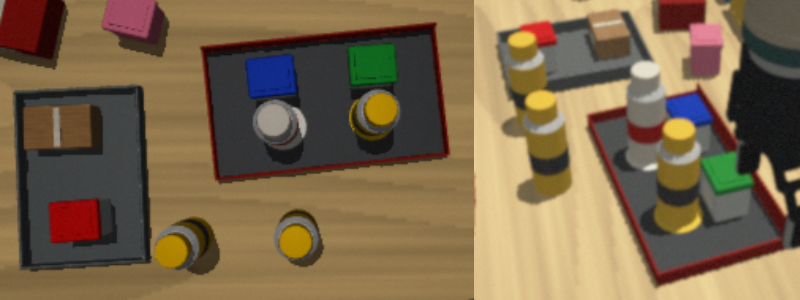

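The final view shows everything in place: both cans upright on their own spots (274,123 and 380,110), blue square beside an unmoved green, and red flat in the tray (75,221). The arm is clear, so I'm handing in.

```bash
python3 -c "
from h import *
print(r.finish_job())"
```

```text
the job is handed in; nothing more can be done
None
```

The job is handed in at about 52 s of the 144 s allowed: red tub flat in the order tray, blue tub squarely in its place, both cans upright on their own spots, green untouched; the judge's result was not shown.

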